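# Rinse the tall cup on the press-down cup rinser

### The arm

A 6-joint arm with a two-finger parallel gripper is mounted at the origin on the work surface. World frame = base frame: x ahead of the robot, y to its left, z up, the work surface at z = 0. Lengths are in m, angles in rad, forces in N, time in s.
With the tool pointing down it reaches from about 0.3 to 0.775 m from the base axis. Payload 14.6 kg.
Tool frame: the origin (TCP) lies at the very end of the fingers, on their centre line; the grasp point (between the pads) lies 19 mm behind it; z points along the fingers, y is the line along which they close (so a half turn about z gives the same grasp; the last joint's range is limited). The gripper opens to 94 mm and grips with 3 to 60 N. Pads are 16 mm wide; open, the fingers measure 119 mm over their backs; the gripper's body (75 mm by 177 mm) begins 78 mm behind the grasp point.
Start: joints at [-1.279, 0.3, 1.521, -0, 1.321, -0.067], TCP at [0.193, -0.515, 0.166] pointing down, gripper open.
Joint ranges: [-3.03, 3.03], [-0.79, 2.21], [0.23, 2.52], [-1.04, 4.18], [0, 3.07], [-2.55, 2.55]. Speed limits (rad/s): [2.22, 2.22, 2.57, 3.14, 3.14, 3.14].

### API

Orientations are given as [roll, pitch, yaw] about the fixed x, y, z axes, in that order (R = Rz(yaw) Ry(pitch) Rx(roll)).
In Python, from station import ctrl gives the robot as it stands. The module is installed in compiled form; this text tells all that it offers.
- The arm moves only by the tool step_arm, never from a script. Its argument "deltas" is a list of rows, each an object with "dp": the shift along the tool's x, y, z scaled (see below), a list of three; "twist": the turn about the tool's z scaled (see below). In form: [{"dp": [tx, ty, tz], "twist": twist}, ...]. A call has 1 to 12 rows; each row shifts and turns the commanded pose from where the row before left it, along the tool's axes as they then stand; what a row does not reach is not made up. The controller multiplies each number of a shift by 0.04 m and each number of a turn by 4 degrees. A row lasts 1/10 s, in which the tool goes at most 50 mm and 8.59 degrees, less where a joint would pass 70% of its speed; a pose out of reach is approached as far as the arm can. A call with a number of a shift or a turn outside -1 to 1 is refused whole. A call with a gripper value outside its range is refused whole. "gripper" is the opening, from -1 (shut) to 1 (fully open), set as the call begins (left out, the last holds). The fingers move at their own pace and stop on an object; "squeeze" is the grip in N (left out, the last holds). Time passes only in rows, so rows that do not move let the fingers close. It gives the time, the measured TCP pose, the force, the opening and the grip force at its end, in the units of the state.
- ctrl.get_obs(): the state, without advancing time (a new reading comes with each control period).
- ctrl.camera(name): name is "scene" or "top" or "wrist"; returns (picture, depth): 480x640x3 uint8, red, green, blue; 480x640 float32, m along the optical axis (not along the pixel's ray), 0 where there is no reading.
- ctrl.get_calibration(name): a dict with "fx", "fy", "cx", "cy" (pixels), "world_to_cam" (4x4, takes a point from world to camera coordinates); the wrist camera has in their place "hand_eye" (4x4, takes a point from camera to tool coordinates, whose origin is the TCP and whose axes are the flange's). Camera axes: x right, y down, z forward; pixel columns grow to the right and rows downward; lengths in m; the calibration is good to about 2 mm. The wrist camera is an equidistant fisheye: a pixel r from the principal point sees the ray r / f radians off the axis. A picture is of the moment at which its call begins: read the wrist's pose just before it. get_calibration takes no time and is no camera call.
- ctrl.hand_in(): hands the job in; it is judged then, once.
Trained networks look in the newest picture that a camera, given by its name, has taken for a name from the list of things; names that differ only in an ending like _2 or _b are one class to them, and where a whole thing is asked for, a point or a joint stands for the part that bears it (a point fixed in the world has none). Each returns a list of dicts, best first, with "conf" (0 to 1); they miss things now and then, are a little off and sometimes report something else, mostly with a low value. They report only what shows in the picture. A call takes as long as a camera call. They do not tell look-alikes from the thing itself.
- ctrl.spot_in(camera, label): "rect" ([left, top, right, bottom] as shares, 0 to 1, of the picture: columns of its width, rows of its height, round what is visible of it).
- ctrl.cut_out(camera, label): "pixels" (480x640 bool, what is visible of it) and "rect" ([left, top, right, bottom] as shares, 0 to 1, of the picture: columns of its width, rows of its height, round what is visible of it).
The state is a dict: "time_s": time; "qpos": joint angles; "joint_vel": joint speeds; "tau": joint torques, N m; "ee_pos": TCP position; "eef_rot": TCP orientation; "force": force on the tool from outside, world axes, zero at the start; "moment": the same for the moment, N m; "grip_width": finger opening in m; "grip_force": force on a finger pad.
Only numpy, scipy, OpenCV 4.12 (cv2) and the standard library are available. Lean on these libraries where they do the work, as an engineer would, in place of code of your own. Each camera call takes 0.05 s, during which the arm holds its last target. There are 200 camera calls.

### The job

Take the tall handleless cup from the sloping wire cradle, stand it upside down (mouth down) in the middle of the black draining mat and let go of it. Then take it again by its foot with the hand pointing straight down, set its mouth centrally on the rinser's sprung round pad and press the pad fully down without ramming it, holding it down for at least a second; finally stand the cup upside down in the middle of the mat again, let go, and leave everything else where it is.

Things in the scene. Friction and masses are not known exactly. Their poses are not given: they have to be found in the camera images.
- cup: the tall cup: teal fluted ceramic tumbler without handle, 60 mm across, 110 mm long, wall 4 mm (the last 12 mm taper to 50 mm at the foot), about 0.25 kg. Origin at the centre of the foot's outer face; z runs along the cup from foot to mouth (down when mouth down). It starts lying in the cradle, mouth towards the robot, foot away, the mouth pointing 20 degrees below level
- cup_rim (a point): centre of the cup's mouth, 110 mm from the foot along the cup's z
- cradle: fixed wire cradle: two steel rods 8 mm thick, 36 mm apart, sloping down 20 degrees along its +x, bent up at the low end as a stop for the cup's rim, on an aluminium plate 150 (x) x 76 (y) x 8 mm; the rods lie below the cup, at most 22 mm to either side of its axis, so its flanks are free. Origin at the centre of the plate's underside
- mat: fixed black ribbed rubber draining mat, 160 x 160 x 6 mm; origin at the centre of its underside, its top 6 mm above the table
- rinser: fixed cup rinser: white housing 170 (x) x 180 (y) x 45 mm, with a splash rim on its sides (to 68 mm above the table) and its far +x side (to 80 mm); the sprung steel pad is at its middle. Origin at the centre of its underside
- pad_top (a point): centre of the upper face of the rinser's round steel pad, 96 mm across; 72 mm above the table when up; moves down with the pad
- pad (a joint): how far the pad is pressed down, in m: 0 up, 0.012 fully down (a firm stop); the spring takes 5 N to start and 11 N at the bottom
- mug_a: bystander: wide teal cup with a loop handle, mouth up, 92 mm across, 75 mm high; origin at the centre of its underside
- mug_b: bystander: a second cup just like mug_a
- shaker: bystander: small glass jar with a steel cap, 44 mm across, 95 mm high; origin at the centre of its underside
- spoon: bystander: steel spoon lying on the table, 150 mm long along its x; origin near its middle
- sugar: bystander: round white jar with a wooden lid, 80 mm across, 110 mm high; origin at the centre of its underside
Not all that is in view belongs to the job. What is shaped like the rinser but purple is not meant.

How it is judged:
On the way, in this order (a step that is already met when the one before it is completed fails the run):
1. the cup stands mouth down in the middle of the mat, let go (angle between cup's own z axis and vertical above 3.02 rad and horizontal distance between cup_rim and mat below 0.04 m and height (world z) of cup_rim below 0.01 m and contact force between the fingers and cup below 0.1 N and linear speed of cup below 0.03 m/s), for 0.3 s.
2. the cup, held mouth down by a hand pointing straight down, presses the pad fully down for at least a second (value of joint pad above 0.01 m and horizontal distance between cup_rim and pad_top below 0.018 m and angle between cup's own z axis and vertical above 3 rad and angle between the grasp point's own z axis and vertical above 2.88 rad and contact force between cup and rinser above 4 N and contact force between the fingers and cup above 2 N), for 1 s.
At the end, for the whole second after the job is handed in: the cup stands mouth down on the mat (within 7 degrees of plumb, its mouth's centre within 40 mm of the mat's centre and no more than 4 mm above the mat), released and at rest, and the rinser's pad is up again (less than 2 mm down) (all of step 1 and value of joint pad below 0.002 m and angular speed of cup below 0.2 rad/s); the robot touches nothing.
It fails at once if a bystander is moved by more than 30 mm (distance of any of mug_a, mug_b, shaker, spoon, sugar from where it was at the start of the episode above 0.03 m).
It fails at once if the cup rams the rinser with more than 60 N (contact force between cup and rinser above 60 N).
It also fails if it takes over 72 s, if anything falls off the work surface, if the arm or the gripper's body presses on something with over 40 N, if the wrist force passes 120 N, or if a joint passes its speed limit or range.

## Working session

There is one attempt and no reset: what is moved stays moved. The work goes in short steps, Python scripts to look and compute and a tool call to move; the robot and the scene stay as the last step left them, time stands still between calls to the robot, and variables do not carry over. Pictures are saved under pics/ and viewed, at most 10 in all, crops included, and the job is handed in when it is done.

Besides the shell and the picture viewer there is one more tool, called after "Request:" by a JSON object that holds its "op" and its "data". step_arm: Moves the arm, as the interface text tells. Its arguments: {"type":"object","properties":{"deltas":{"type":"array"},"gripper":{"type":"number"},"squeeze":{"type":"number"}},"required":["deltas"]}

```bash
mkdir -p pics; cat > h.py <<'E'
import numpy as np, cv2
from station import ctrl
def pts(cam,depth,mask):
    k=ctrl.get_calibration(cam); v,u=np.nonzero(mask&(depth>0)); z=depth[v,u]
    P=np.c_[(u-k['cx'])/k['fx']*z,(v-k['cy'])/k['fy']*z,z,np.ones(len(z))]
    return (P@np.linalg.inv(k['world_to_cam']).T)[:,:3]
E
python3 - <<'E'
from h import *
for c in('scene','top'):
    im,d=ctrl.camera(c); cv2.imwrite(f'pics/{c}0.png',im[:,:,::-1]); np.savez(f'{c}0.npz',im=im,d=d)
    for n in['cup','cradle','mat','rinser','mug_a','shaker','spoon','sugar']:
        for r in ctrl.cut_out(c,n)[:3]:
            P=pts(c,d,r['pixels'])
            if len(P): print(c,n,round(r['conf'],2),np.round(np.array(r['rect'])*[640,480,640,480]),'med',np.median(P,0).round(3),'lo',np.percentile(P,2,0).round(3),'hi',np.percentile(P,98,0).round(3))
o=ctrl.get_obs();print(o['time_s'],o['ee_pos'],o['eef_rot'],o['grip_width'],o['force'])
E
```

```text
scene cup 0.94 [440. 213. 467. 259.] med [0.536 0.272 0.101] lo [0.463 0.242 0.077] hi [0.573 0.31  0.12 ]
scene cradle 0.63 [429. 225. 465. 283.] med [0.559 0.261 0.01 ] lo [0.455 0.228 0.004] hi [0.591 0.302 0.07 ]
scene mat 0.94 [283. 253. 373. 335.] med [ 0.585 -0.019  0.008] lo [ 0.5   -0.1    0.003] hi [0.663 0.063 0.013]
scene rinser 0.86 [154. 216. 251. 311.] med [ 0.504 -0.29   0.05 ] lo [ 0.398 -0.385  0.011] hi [ 0.58  -0.198  0.081]
scene rinser 0.71 [126. 136. 221. 220.] med [ 0.246 -0.361  0.051] lo [ 0.132 -0.457  0.007] hi [ 0.32  -0.268  0.081]
scene mug_a 0.65 [383. 325. 433. 389.] med [0.772 0.117 0.028] lo [0.715 0.07  0.003] hi [0.826 0.157 0.078]
scene mug_a 0.49 [179. 239. 223. 276.] med [ 0.485 -0.293  0.074] lo [ 0.439 -0.336  0.068] hi [ 0.526 -0.25   0.078]
scene shaker 0.63 [255. 239. 279. 275.] med [ 0.503 -0.149  0.071] lo [ 0.427 -0.171  0.002] hi [ 0.513 -0.13   0.1  ]
scene spoon 0.6 [384. 230. 412. 283.] med [0.547 0.149 0.013] lo [0.451 0.133 0.001] hi [0.585 0.172 0.025]
scene sugar 0.71 [314. 348. 355. 401.] med [ 0.801 -0.036  0.109] lo [ 0.756 -
[... 955 characters left out ...]
.57 [242.  99. 288. 157.] med [0.787 0.114 0.019] lo [ 0.71  0.07 -0.  ] hi [0.822 0.156 0.076]
top shaker 0.96 [375. 241. 398. 259.] med [ 0.488 -0.147  0.094] lo [ 0.47  -0.168  0.033] hi [ 0.507 -0.131  0.099]
top spoon 0.9 [239. 207. 259. 276.] med [0.545 0.148 0.012] lo [ 0.446  0.129 -0.002] hi [0.586 0.171 0.022]
top sugar 0.73 [313.  92. 351. 140.] med [ 0.77  -0.034  0.108] lo [ 0.746 -0.069  0.002] hi [0.815 0.003 0.113]
top sugar 0.57 [400. 210. 507. 310.] med [ 0.48  -0.29   0.048] lo [ 0.392 -0.389  0.015] hi [ 0.568 -0.197  0.079]
0.9 [ 0.19314355 -0.51499036  0.16648745] [ 3.14149386e+00 -1.16767712e-05  3.58798875e-01] 0.09380969934434563 [ 0.54490342 -0.54841472 -0.38767708]
```

View pics/scene0.png

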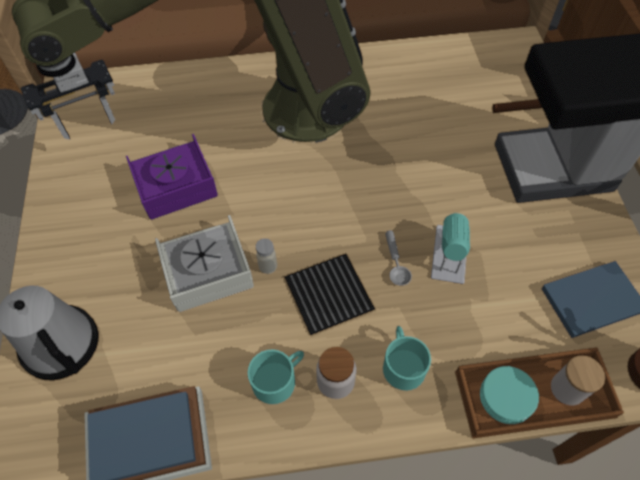

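View pics/top0.png

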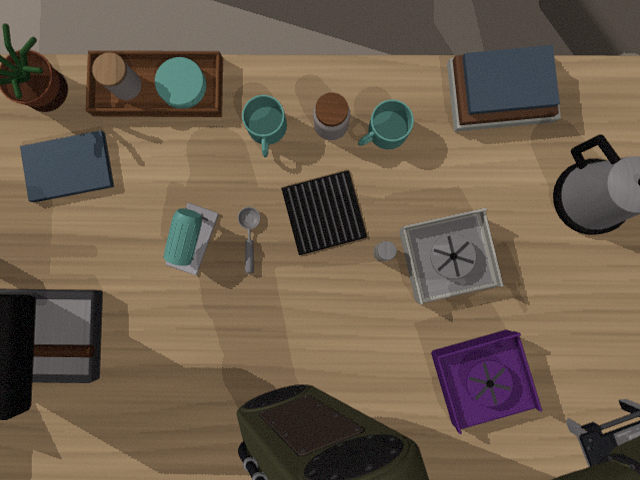

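```bash
python3 - <<'E'
from h import *
from scipy.optimize import least_squares
C=[]
for c in('top','scene'):
    f=np.load(c+'0.npz'); im,d=f['im'],f['d']
    ctrl.camera(c)
    r=ctrl.cut_out(c,'cup')[0]; m=cv2.erode(r['pixels'].astype(np.uint8),np.ones((3,3)))>0
    P=pts(c,d,m)
    hsv=cv2.cvtColor(im,cv2.COLOR_RGB2HSV)[m&(d>0)]
    P=P[(P[:,2]>.05)&(hsv[:,1]>70)]
    def ax(p): 
        h=p[3]; return np.array([np.cos(h)*np.cos(p[4]),np.sin(h)*np.cos(p[4]),-np.sin(p[4])])
    def res(p,Q=None):
        q=(P if Q is None else Q)-p[:3]; a=ax(p); q=q-np.outer(q@a,a); return np.r_[np.linalg.norm(q,axis=1)-.030, (p[4]-np.radians(20))*5, (p[0]-.513)*1]
    s=least_squares(res,[.513,.273,.07,np.radians(-110),.35],loss='soft_l1',f_scale=.002)
    a=ax(s.x); t=(P-s.x[:3])@a
    print(c,len(P),s.x.round(4),'deg',np.degrees(s.x[3:]).round(1),'foot',(s.x[:3]+a*np.percentile(t,1)).round(4),'mouth',(s.x[:3]+a*np.percentile(t,99)).round(4),np.ptp(np.percentile(t,[1,99])), np.abs(s.fun).mean())
    # mat, pad, rinser
    r=ctrl.cut_out(c,'mat')[0]; P2=pts(c,d,r['pixels']); print('mat',cv2.minAreaRect(P2[:,:2].astype(np.float32)))
    A=pts(c,d,d>0); k=(A[:,2]>.066)&(A[:,2]<.078)&(np.hypot(A[:,0]-.483,A[:,1]+.292)<.055); print('pad',cv2.minEnclosingCircle(A[k,:2].astype(np.float32)),A[k].mean(0),k.sum())
    rr=[x for x in ctrl.cut_out(c,'rinser') if abs(np.median(pts(c,d,x['pixels'])[:,0])-.49)<.03]
    if rr: print('rin',cv2.minAreaRect(pts(c,d,cv2.erode(rr[0]['pixels'].astype(np.uint8),np.ones((3,3)))>0)[:,:2].astype(np.float32)))
E
```

```text
top 1426 [ 0.513   0.2814  0.0738 -3.4571  0.3487] deg [-198.1   20. ] foot [0.5666 0.2639 0.0943] mouth [0.4713 0.295  0.0578] 0.10666397966156782 0.0024752954398485154
mat ((0.5810152888298035, -0.018518567085266113), (0.1629188358783722, 0.16208717226982117), 15.51860523223877)
pad ((0.48118799924850464, -0.294162780046463), 0.04851421341300011) [ 0.48055693 -0.29334082  0.07218322] 1611
rin ((0.48029279708862305, -0.29247984290122986), (0.1667749434709549, 0.17804580926895142), 13.150193214416504)
scene 1008 [ 0.513   0.2989  0.0983 -0.8575  0.349 ] deg [-49.1  20. ] foot [0.4967 0.3177 0.1073] mouth [0.5562 0.2489 0.0743] 0.0967577629791102 0.0074072029847833155
mat ((0.5786772966384888, -0.019518524408340454), (0.16595666110515594, 0.15940231084823608), 15.61653995513916)
pad ((0.48192736506462097, -0.2946374714374542), 0.04933678358793259) [ 0.48339677 -0.29310676  0.07352221] 1225
rin ((0.48373186588287354, -0.292571485042572), (0.17244356870651245, 0.17580415308475494), 12.711676597595215)
```

```bash
python3 - <<'E'
from h import *
from scipy.optimize import least_squares
ctrl.camera('top');ctrl.camera('scene'); L=[]
for c in('top','scene'):
    d=np.load(c+'0.npz')['d']
    m=cv2.erode(ctrl.cut_out(c,'cup')[0]['pixels'].astype(np.uint8),np.ones((3,3)))>0
    P=pts(c,d,m); L.append(P[P[:,2]>.06])
    q=ctrl.cut_out(c,'cradle')[0]['pixels']; K=pts(c,d,q); K=K[(K[:,2]<.014)]; print('plate',cv2.minAreaRect(K[:,:2].astype(np.float32)))
ax=lambda p:np.array([np.cos(p[3])*np.cos(p[4]),np.sin(p[3])*np.cos(p[4]),-np.sin(p[4])])
for P in (L[0],L[1],np.vstack(L)):
    def res(p):
        q=P-p[:3];a=ax(p);q=q-np.outer(q@a,a);return np.r_[np.linalg.norm(q,axis=1)-.0295,(p[4]-np.radians(20))*5,p[0]-.513]
    s=least_squares(res,[.513,.275,.075,2.83,.35],loss='soft_l1',f_scale=.002); a=ax(s.x)
    t=(P-s.x[:3])@a; print(s.x.round(4),np.degrees(s.x[3:]),'foot',(s.x[:3]+a*np.percentile(t,.5)).round(4),'mouth',(s.x[:3]+a*np.percentile(t,99.5)).round(4),np.abs(s.fun).mean())
E
```

```text
plate ((0.517755925655365, 0.2805236577987671), (0.07887102663516998, 0.15165773034095764), 71.32032012939453)
plate ((0.5196030139923096, 0.2808205187320709), (0.07872756570577621, 0.14925634860992432), 71.22986602783203)
[0.513  0.2812 0.0744 2.8251 0.3487] [161.86493235  19.97816296] foot [0.5666 0.2636 0.0949] mouth [0.4701 0.2952 0.058 ] 0.0024666889578402328
[0.513  0.2817 0.0764 2.8111 0.3483] [161.06672029  19.95348929] foot [0.5684 0.2627 0.0976] mouth [0.4758 0.2945 0.0621] 0.004931908823764153
[0.513  0.2814 0.0751 2.8184 0.3405] [161.48100147  19.50717074] foot [0.5686 0.2627 0.0959] mouth [0.4701 0.2957 0.0591] 0.003577365973953514
```

Request:
{"op": "step_arm", "data": {"deltas": [{"dp":[0,0,-0.12],"twist":0.97},{"dp":[0,0,-0.12],"twist":0.97},{"dp":[0,0,-0.12],"twist":0.97},{"dp":[0,0,-0.12],"twist":0.97},{"dp":[0,0,-0.12],"twist":0.97},{"dp":[0,0,-0.12],"twist":0.97},{"dp":[0,0,-0.12],"twist":0.97},{"dp":[0,0,-0.12],"twist":0.97},{"dp":[0,0,-0.12],"twist":0.97},{"dp":[0,0,-0.12],"twist":0.99}], "gripper": 1}}

```text
time_s: 2.6
ee_pos: [0.1931, -0.515, 0.2146]
eef_rot: [-3.142, 0.0, -0.323]
force: [-0.5, -0.3, 0.1]
grip_width: 0.0943
grip_force: 0.0
```

```bash
cat >> h.py <<'E'
from scipy.spatial.transform import Rotation as Ro
def go(*t):
    o=ctrl.get_obs(); R=Ro.from_euler('xyz',o['eef_rot']).as_matrix(); v=R.T@(np.array(t)-o['ee_pos'])/.04
    print('t',round(o['time_s'],2),'pos',np.round(o['ee_pos'],4),'rot',np.round(o['eef_rot'],3),'q',np.round(o['qpos'],2),'w',round(o['grip_width'],4),'gf',round(o['grip_force'],2),'F',np.round(o['force'],1)); print('units',v.round(2))
E
python3 -c "
from h import *
go(.548,.2695,.2)"
```

```text
t 2.6 pos [ 0.1931 -0.515   0.2146] rot [-3.142  0.    -0.323] q [-1.28  0.27  1.45 -0.    1.42  0.61] w 0.0943 gf 0.0 F [-0.5 -0.3  0.1]
units [  2.2  -21.41   0.37]
```

Request:
{"op": "step_arm", "data": {"deltas": [{"dp":[0.1,-0.9,0],"twist":0},{"dp":[0.1,-0.9,0],"twist":0},{"dp":[0.1,-0.9,0],"twist":0},{"dp":[0.1,-0.9,0],"twist":0},{"dp":[0.1,-0.9,0],"twist":0},{"dp":[0.1,-0.9,0],"twist":0},{"dp":[0.1,-0.9,0],"twist":0},{"dp":[0.1,-0.9,0],"twist":0},{"dp":[0.1,-0.9,0],"twist":0},{"dp":[0.1,-0.9,0],"twist":0},{"dp":[0.1,-0.9,0],"twist":0},{"dp":[0.1,-0.9,0],"twist":0}]}}

```text
time_s: 3.8
ee_pos: [0.3749, -0.1185, 0.2147]
eef_rot: [3.142, -0.001, -0.32]
force: [1.1, -0.5, 0.2]
grip_width: 0.0938
grip_force: 0.0
```

Request:
{"op": "step_arm", "data": {"deltas": [{"dp":[0.1,-0.9,0],"twist":0},{"dp":[0.1,-0.9,0],"twist":0},{"dp":[0.1,-0.9,0],"twist":0},{"dp":[0.1,-0.9,0],"twist":0},{"dp":[0.1,-0.9,0],"twist":0},{"dp":[0.1,-0.9,0],"twist":0},{"dp":[0.1,-0.9,0],"twist":0},{"dp":[0.1,-0.9,0],"twist":0},{"dp":[0.1,-0.9,0],"twist":0},{"dp":[0.1,-0.9,0],"twist":0},{"dp":[0.1,-0.9,0.2],"twist":0},{"dp":[0,-0.6,0.2],"twist":0}]}}

```text
time_s: 5.0
ee_pos: [0.5489, 0.2669, 0.1979]
eef_rot: [-3.141, 0.0, -0.319]
force: [-0.8, -0.4, 0.5]
grip_width: 0.0941
grip_force: 0.0
```

```bash
python3 -c "
from h import *
go(.548,.2695,.0685)
im,d=ctrl.camera('wrist'); cv2.imwrite('pics/w1.png',im[:,:,::-1])"
```

```text
t 5.0 pos [0.5489 0.2669 0.1979] rot [-3.141  0.    -0.319] q [0.39 0.42 1.29 0.   1.43 2.28] w 0.0941 gf 0.0 F [-0.8 -0.4  0.5]
units [-0.04 -0.05  3.23]
```

View pics/w1.png

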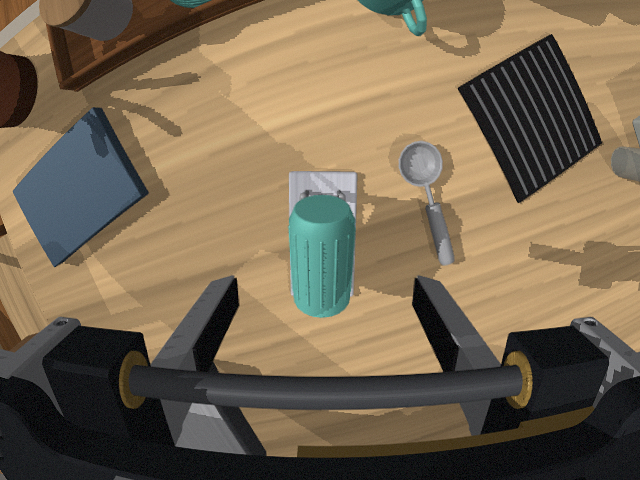

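Request:
{"op": "step_arm", "data": {"deltas": [{"dp":[0,0,0.6],"twist":0},{"dp":[0,0,0.6],"twist":0},{"dp":[0,0,0.6],"twist":0},{"dp":[0,0,0.6],"twist":0},{"dp":[0,0,0.5],"twist":0},{"dp":[0,0,0.33],"twist":0},{"dp":[0,0,0],"twist":0}]}}

```text
time_s: 5.75
ee_pos: [0.5476, 0.2645, 0.0677]
eef_rot: [3.14, 0.002, -0.32]
force: [-0.5, -0.7, 0.6]
grip_width: 0.094
grip_force: 0.0
```

Request:
{"op": "step_arm", "data": {"deltas": [{"dp":[0,0,0],"twist":0},{"dp":[0,0,0],"twist":0},{"dp":[0,0,0],"twist":0},{"dp":[0,0,0],"twist":0},{"dp":[0,0,0],"twist":0},{"dp":[0,0,0],"twist":0},{"dp":[0,0,0],"twist":0},{"dp":[0,0,0],"twist":0},{"dp":[0,0,0],"twist":0},{"dp":[0,0,0],"twist":0}], "gripper": -1, "squeeze": 6}}

```text
time_s: 6.75
ee_pos: [0.5497, 0.2674, 0.0718]
eef_rot: [-3.135, -0.003, -0.319]
force: [-0.1, 11.0, 12.4]
grip_width: 0.0419
grip_force: 8.4
```

Request:
{"op": "step_arm", "data": {"deltas": [{"dp":[0,0,-0.2],"twist":0},{"dp":[0,0,-0.3],"twist":0},{"dp":[0,0,-0.3],"twist":0},{"dp":[0,0,-0.3],"twist":0},{"dp":[0,0,-0.3],"twist":0},{"dp":[0,0,-0.3],"twist":0},{"dp":[0,0,-0.3],"twist":0},{"dp":[0,0,-0.3],"twist":0},{"dp":[0,0,-0.2],"twist":0},{"dp":[0,0,0],"twist":0},{"dp":[0,0,0],"twist":0}]}}

```text
time_s: 7.85
ee_pos: [0.5482, 0.2648, 0.1689]
eef_rot: [3.141, 0.0, -0.32]
force: [0.0, 0.0, 0.2]
grip_width: 0.0006
grip_force: 0.0
```

```bash
python3 -c "
from h import *
go(.548,.2695,.2)
im,d=ctrl.camera('scene'); im2,d=ctrl.camera('wrist'); cv2.imwrite('pics/s2.png',np.vstack([cv2.resize(im[150:330,340:580],(640,480)),im2])[::1,:,::-1][:, :] if 0 else np.hstack([cv2.resize(im[150:330,340:580],(400,300)),cv2.resize(im2,(400,300))])[:,:,::-1])"
```

```text
t 7.85 pos [0.5482 0.2648 0.1689] rot [ 3.141  0.    -0.32 ] q [0.39 0.43 1.34 0.   1.37 2.28] w 0.0006 gf 0.0 F [0.  0.  0.2]
units [-0.04 -0.11 -0.78]
```

View pics/s2.png

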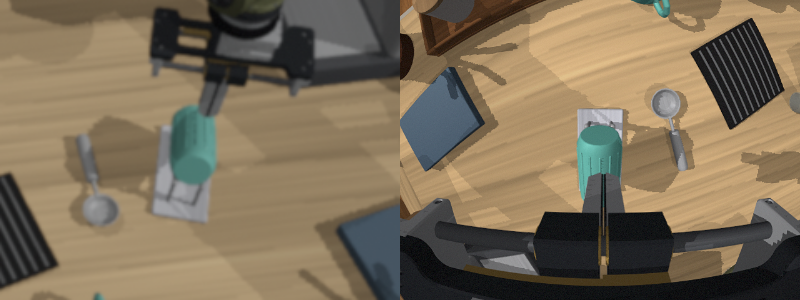

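```bash
cat >> h.py <<'E'
def wproj(P,o):
    k=ctrl.get_calibration('wrist'); R=Ro.from_euler('xyz',o['eef_rot']).as_matrix()
    p=(np.atleast_2d(P)-o['ee_pos'])@R; H=np.linalg.inv(k['hand_eye']); p=p@H[:3,:3].T+H[:3,3]
    r=np.hypot(p[:,0],p[:,1]); th=np.arctan2(r,p[:,2]); return np.c_[k['cx']+k['fx']*th*p[:,0]/r,k['cy']+k['fy']*th*p[:,1]/r]
def wpts(d,mask,o):
    k=ctrl.get_calibration('wrist'); R=Ro.from_euler('xyz',o['eef_rot']).as_matrix()
    v,u=np.nonzero(mask&(d>0)); z=d[v,u]; a=(u-k['cx'])/k['fx']; b=(v-k['cy'])/k['fy']; th=np.hypot(a,b); 
    s=z*np.tan(th)/np.maximum(th,1e-9); p=np.c_[a*s,b*s,z]
    return (p@k['hand_eye'][:3,:3].T+k['hand_eye'][:3,3])@R.T+o['ee_pos']
E
python3 - <<'E'
from h import *
o=ctrl.get_obs(); print(ctrl.get_calibration('wrist')['hand_eye'].round(3))
im,d=ctrl.camera('wrist'); r=ctrl.cut_out('wrist','cup')[0]; P=wpts(d,r['pixels'],o)
print(r['conf'],np.array(r['rect'])*[640,480,640,480],np.percentile(P,[1,50,99],axis=0).round(3))
a=np.array([-.949*.94,.314*.94,-.342]); f=np.array([.568,.263,.095])
print(wproj([f,f+a*.022,f+a*.11,o['ee_pos']+[0,0,1e-4]],o).round())
for c in('top','scene'):
    im,d=ctrl.camera(c); r=ctrl.cut_out(c,'cup')[0]; P=pts(c,d,r['pixels'])
    print(c,np.array(r['rect'])*[640,480,640,480],np.percentile(P,[2,50,98],axis=0).round(3))
E
```

```text
[[-0.    -0.961 -0.276  0.082]
 [ 1.    -0.    -0.001  0.   ]
 [ 0.001 -0.276  0.961 -0.218]
 [ 0.     0.     0.     1.   ]]
0.86 [281.024 201.408 356.608 319.584] [[0.488 0.242 0.074]
 [0.548 0.271 0.106]
 [0.576 0.318 0.118]]
[[319. 213.]
 [320. 236.]
 [321. 309.]
 [325. 269.]]
top [372.8   238.992 397.184 262.224] [[ 0.47  -0.168  0.007]
 [ 0.489 -0.147  0.094]
 [ 0.509 -0.13   0.099]]
scene [438.72  215.712 468.992 259.68 ] [[0.46  0.242 0.01 ]
 [0.536 0.271 0.1  ]
 [0.573 0.31  0.12 ]]
```

Request:
{"op": "step_arm", "data": {"deltas": [{"dp":[0,-0.11,-0.5],"twist":0},{"dp":[0,0,-0.4],"twist":0},{"dp":[0,0,0],"twist":0},{"dp":[0,0,0],"twist":0},{"dp":[0,0,0],"twist":0},{"dp":[0,0,0],"twist":0},{"dp":[0,0,0],"twist":0},{"dp":[0,0,0],"twist":0}], "gripper": 1}}

```text
time_s: 9.05
ee_pos: [0.5496, 0.269, 0.205]
eef_rot: [3.141, 0.0, -0.32]
force: [-0.4, 0.1, -1.3]
grip_width: 0.0608
grip_force: 0.0
```

```bash
python3 -c "
from h import *
go(.548,.2695,.073)"
```

```text
t 9.05 pos [0.5496 0.269  0.205 ] rot [ 3.141  0.    -0.32 ] q [ 0.4   0.42  1.27 -0.    1.45  2.29] w 0.0608 gf 0.0 F [-0.4  0.1 -1.3]
units [-0.04  0.    3.3 ]
```

Request:
{"op": "step_arm", "data": {"deltas": [{"dp":[0,0,0.1],"twist":0},{"dp":[0,0,0.1],"twist":0},{"dp":[0,0,0.1],"twist":0},{"dp":[0,0,0.4],"twist":0},{"dp":[0,0,0.5],"twist":0},{"dp":[0,0,0.6],"twist":0},{"dp":[0,0,0.6],"twist":0},{"dp":[0,0,0.5],"twist":0},{"dp":[0,0,0.4],"twist":0},{"dp":[0,0,0],"twist":0}]}}

```text
time_s: 10.05
ee_pos: [0.5484, 0.2686, 0.0708]
eef_rot: [3.139, 0.003, -0.32]
force: [-0.3, 0.1, 0.1]
grip_width: 0.0938
grip_force: 0.0
```

Request:
{"op": "step_arm", "data": {"deltas": [{"dp":[0,0,0],"twist":0},{"dp":[0,0,0],"twist":0},{"dp":[0,0,0],"twist":0},{"dp":[0,0,0],"twist":0},{"dp":[0,0,0],"twist":0},{"dp":[0,0,0],"twist":0}], "gripper": -1, "squeeze": 10}}

```text
time_s: 10.65
ee_pos: [0.5497, 0.2691, 0.0734]
eef_rot: [-3.141, -0.0, -0.32]
force: [-0.8, -0.6, 0.1]
grip_width: 0.0497
grip_force: 0.0
```

```bash
python3 -c "
from h import *
go(.548,.2695,.073)
im,d=ctrl.camera('scene'); im2,d=ctrl.camera('wrist'); cv2.imwrite('pics/s3.png',np.hstack([cv2.resize(im[180:285,390:530],(400,300)),cv2.resize(im2[120:420,120:520],(400,300))])[:,:,::-1])"
```

```text
t 10.65 pos [0.5497 0.2691 0.0734] rot [-3.141 -0.    -0.32 ] q [0.4  0.52 1.43 0.   1.19 2.29] w 0.0497 gf 0.0 F [-0.8 -0.6  0.1]
units [-0.04  0.    0.01]
```

View pics/s3.png

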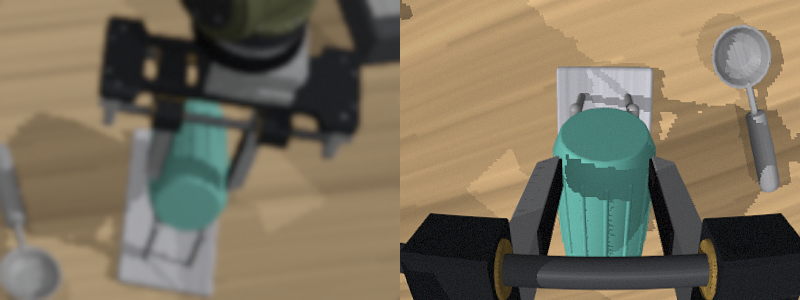

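```bash
python3 - <<'E'
from h import *
go(.548,.2695,.073)
o=ctrl.get_obs(); im,d=ctrl.camera('wrist'); m=ctrl.cut_out('wrist','cup')[0]['pixels']
P=wpts(d,m,o); a=np.array([-.949*.94,.314*.94,-.342]); f=np.array([.568,.263,.095]); l=np.cross([0,0,1],a); l/=np.linalg.norm(l); n=np.cross(a,l)
q=np.c_[(P-f)@a,(P-f)@l,(P-f)@n]
for s in np.arange(0,.11,.01):
    k=abs(q[:,0]-s)<.005
    if k.sum()>20: print(s.round(3),k.sum(),np.percentile(q[k,1],[1,99]).round(4),np.percentile(q[k,2],[1,50,99]).round(4))
go(.548,.2695,.073)
E
```

```text
t 10.75 pos [0.5497 0.2691 0.0733] rot [-3.142 -0.    -0.32 ] q [ 0.4   0.52  1.43 -0.    1.19  2.29] w 0.0412 gf 0.0 F [-0.3 -0.1  1. ]
units [-0.04  0.    0.01]
0.0 4474 [-0.0245  0.0233] [-0.0228  0.005   0.0251]
0.01 1800 [-0.0291  0.0276] [-0.002   0.0246  0.0467]
0.02 974 [-0.0206  0.0207] [0.0199 0.0276 0.0305]
0.03 928 [-0.0222  0.0222] [0.0184 0.0274 0.0304]
0.04 888 [-0.0239  0.0234] [-0.0788  0.0271  0.0301]
0.05 835 [-0.0259  0.0259] [0.0108 0.0269 0.0305]
0.06 791 [-0.0278  0.0275] [0.0063 0.0268 0.0303]
0.07 742 [-0.0299  0.0281] [0.0057 0.0267 0.0304]
0.08 597 [-0.0307  0.028 ] [0.0064 0.0253 0.03  ]
0.09 220 [-0.0309  0.0288] [0.0055 0.0192 0.026 ]
0.1 52 [-0.0299  0.0265] [0.0081 0.0129 0.0186]
t 10.85 pos [0.5498 0.2693 0.0735] rot [-3.141 -0.    -0.32 ] q [0.4  0.52 1.43 0.   1.19 2.29] w 0.0331 gf 7.91 F [1.2 4.2 6.1]
units [-0.04  0.01  0.01]
```

Request:
{"op": "step_arm", "data": {"deltas": [{"dp":[0,0,0],"twist":0},{"dp":[0,0,0],"twist":0},{"dp":[0,0,0],"twist":0},{"dp":[0,0,0],"twist":0},{"dp":[0,0,0],"twist":0},{"dp":[0,0,0],"twist":0},{"dp":[0,0,0],"twist":0},{"dp":[0,0,0],"twist":0}], "gripper": 1}}

```text
time_s: 11.65
ee_pos: [0.5497, 0.2691, 0.0732]
eef_rot: [3.142, 0.0, -0.32]
force: [0.2, -1.0, 0.1]
grip_width: 0.0928
grip_force: 0.0
```

```bash
python3 - <<'E'
from h import *
o=ctrl.get_obs(); go(.548,.2695,.073)
im,d=ctrl.camera('wrist'); np.savez('w.npz',im=im,d=d); cv2.imwrite('pics/w4.png',im[:,:,::-1])
k=ctrl.get_calibration('wrist');R=Ro.from_euler('xyz',o['eef_rot']).as_matrix()
P=(wpts(d,d>0,o)-o['ee_pos'])@R   # tool frame
print('valid',(d>0).mean())
# finger points: |y| 40..65, x -12..12
s=(abs(P[:,1])>.030)&(abs(P[:,1])<.066)&(abs(P[:,0])<.015)
h=np.histogram(P[s,2],np.arange(-.16,.08,.01)); print(list(zip(h[1].round(2),h[0])))
s2=s&(P[:,2]<.0); print(np.percentile(P[s2],[50,90,99,100],axis=0).round(3))
E
```

```text
t 11.65 pos [0.5497 0.2691 0.0732] rot [ 3.142  0.    -0.32 ] q [ 0.4   0.52  1.43 -0.    1.19  2.29] w 0.0928 gf 0.0 F [ 0.2 -1.   0.1]
units [-0.04  0.    0.01]
valid 0.9959895833333333
[(np.float64(-0.16), np.int64(758)), (np.float64(-0.15), np.int64(1435)), (np.float64(-0.14), np.int64(1123)), (np.float64(-0.13), np.int64(743)), (np.float64(-0.12), np.int64(1238)), (np.float64(-0.11), np.int64(1604)), (np.float64(-0.1), np.int64(1349)), (np.float64(-0.09), np.int64(1128)), (np.float64(-0.08), np.int64(965)), (np.float64(-0.07), np.int64(854)), (np.float64(-0.06), np.int64(731)), (np.float64(-0.05), np.int64(542)), (np.float64(-0.04), np.int64(62)), (np.float64(-0.03), np.int64(6)), (np.float64(-0.02), np.int64(12)), (np.float64(-0.01), np.int64(0)), (np.float64(0.0), np.int64(0)), (np.float64(0.01), np.int64(0)), (np.float64(0.02), np.int64(0)), (np.float64(0.03), np.int64(0)), (np.float64(0.04), np.int64(0)), (np.float64(0.05), np.int64(0)), (np.float64(0.06), np.int64(466))]
[[ 0.009 -0.046 -0.105]
 [ 0.011  0.053 -0.059]
 [ 0.015  0.058 -0.041]
 [ 0.015  0.066 -0.017]]
```

View pics/w4.png

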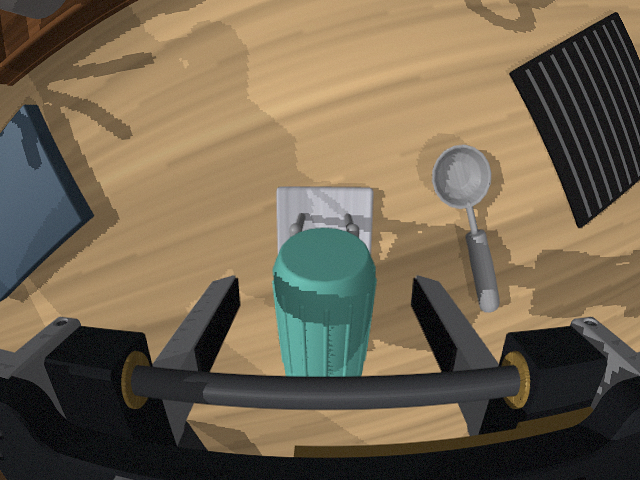

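Request:
{"op": "step_arm", "data": {"deltas": [{"dp":[0,0,0.3],"twist":0},{"dp":[0,0,0.3],"twist":0},{"dp":[0,0,0.3],"twist":0},{"dp":[0,0,0.15],"twist":0},{"dp":[0,0,0],"twist":0}]}}

```text
time_s: 12.2
ee_pos: [0.5491, 0.2688, 0.0298]
eef_rot: [3.14, 0.002, -0.32]
force: [0.4, -0.6, 0.9]
grip_width: 0.094
grip_force: 0.0
```

Request:
{"op": "step_arm", "data": {"deltas": [{"dp":[0,0,0],"twist":0},{"dp":[0,0,0],"twist":0},{"dp":[0,0,0],"twist":0},{"dp":[0,0,0],"twist":0},{"dp":[0,0,0],"twist":0},{"dp":[0,0,0],"twist":0},{"dp":[0,0,0],"twist":0},{"dp":[0,0,0],"twist":0}], "gripper": -1, "squeeze": 6}}

```text
time_s: 13.0
ee_pos: [0.55, 0.2696, 0.0317]
eef_rot: [-3.14, -0.001, -0.32]
force: [1.0, 4.1, 2.8]
grip_width: 0.0609
grip_force: 6.0
```

Request:
{"op": "step_arm", "data": {"deltas": [{"dp":[0,0,-0.2],"twist":0},{"dp":[0,0,-0.3],"twist":0},{"dp":[0,0,-0.3],"twist":0},{"dp":[0,0,-0.3],"twist":0},{"dp":[0,0,-0.3],"twist":0},{"dp":[0,0,-0.3],"twist":0},{"dp":[0,0,-0.3],"twist":0},{"dp":[0,0,-0.4],"twist":0},{"dp":[0,0,-0.4],"twist":0},{"dp":[0,0,-0.3],"twist":0},{"dp":[0,0,-0.2],"twist":0},{"dp":[0,0,0],"twist":0}]}}

```text
time_s: 14.2
ee_pos: [0.55, 0.2692, 0.1643]
eef_rot: [-3.141, -0.001, -0.32]
force: [-0.1, -0.7, -3.1]
grip_width: 0.0596
grip_force: 5.9
```

```bash
python3 -c "
from h import *
go(.58,-.019,.16)
im,d=ctrl.camera('scene'); im2,d=ctrl.camera('wrist'); cv2.imwrite('pics/s5.png',np.hstack([cv2.resize(im[180:285,390:530],(400,300)),cv2.resize(im2[120:420,120:520],(400,300))])[:,:,::-1])"
```

```text
t 14.2 pos [0.55   0.2692 0.1643] rot [-3.141e+00 -1.000e-03 -3.200e-01] q [0.4  0.44 1.33 0.   1.36 2.29] w 0.0596 gf 5.92 F [-0.1 -0.7 -3.1]
units [2.98 6.6  0.11]
```

View pics/s5.png

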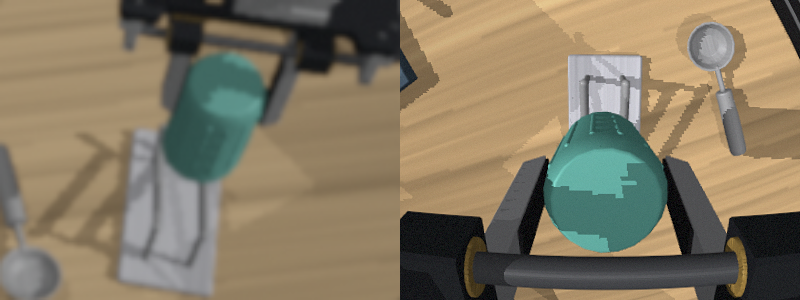

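```bash
cat >> h.py <<'E'
def foot():
    o=ctrl.get_obs(); im,d=ctrl.camera('wrist'); r=ctrl.cut_out('wrist','cup')
    m=cv2.erode(r[0]['pixels'].astype(np.uint8),np.ones((3,3)))>0
    P=wpts(d,m,o); P=P[np.linalg.norm(P-np.median(P,0),axis=1)<.1]; rng=np.random.default_rng(0); best=0
    for _ in range(600):   # RANSAC foot plane near top
        a,b,c=P[rng.choice(len(P),3,False)]; n=np.cross(b-a,c-a); l=np.linalg.norm(n)
        if l<1e-5: continue
        n/=l; n*=np.sign(n[2]); k=abs((P-a)@n)<.0012
        if n[2]>.6 and k.sum()>best: best=k.sum();K=k
    Q=P[K]; c=Q.mean(0); n=np.linalg.svd(Q-c,full_matrices=False)[2][2]; n*=np.sign(n[2])
    print('foot plane n',n.round(3),'tilt',np.degrees(np.arccos(n[2])).round(1),'inl',best,len(P),'centre',c.round(4),'circ',cv2.minEnclosingCircle(Q[:,:2].astype(np.float32)),'rim est',(c-.11*n).round(3)); return c,n
E
python3 -c "
from h import *
foot(); foot(); go(.58,-.019,.1643)"
```

```text
foot plane n [ 0.142 -0.069  0.987] tilt 9.1 inl 8757 12754 centre [0.5517 0.2678 0.2343] circ ((0.5507555603981018, 0.2681385576725006), 0.02565806917846203) rim est [0.536 0.275 0.126]
foot plane n [ 0.138 -0.07   0.988] tilt 8.9 inl 8541 12625 centre [0.5517 0.2677 0.2339] circ ((0.5506100058555603, 0.26795005798339844), 0.025652755051851273) rim est [0.537 0.275 0.125]
t 14.5 pos [0.5495 0.269  0.1626] rot [ 3.141e+00  1.000e-03 -3.200e-01] q [0.4  0.44 1.34 0.   1.36 2.29] w 0.0595 gf 5.92 F [ 0.2 -0.2 -2.7]
units [ 2.99  6.59 -0.04]
```

Request:
{"op": "step_arm", "data": {"deltas": [{"dp":[0.1,0.3,0],"twist":0},{"dp":[0.3,0.6,0],"twist":0},{"dp":[0.3,0.7,0],"twist":0},{"dp":[0.3,0.7,0],"twist":0},{"dp":[0.3,0.8,0],"twist":0},{"dp":[0.4,0.8,0],"twist":0},{"dp":[0.4,0.8,0],"twist":0},{"dp":[0.3,0.7,0],"twist":0},{"dp":[0.3,0.6,0],"twist":0},{"dp":[0.2,0.4,0],"twist":0},{"dp":[0.1,0.2,0],"twist":0},{"dp":[0,0,0],"twist":0}]}}

```text
time_s: 15.7
ee_pos: [0.5804, -0.0203, 0.1631]
eef_rot: [3.141, 0.0, -0.321]
force: [-0.2, 0.5, -2.3]
grip_width: 0.0595
grip_force: 5.9
```

```bash
python3 -c "
from h import *
foot(); go(.58,-.019,.05)"
```

```text
foot plane n [ 0.144 -0.071  0.987] tilt 9.2 inl 8672 12766 centre [ 0.5827 -0.0215  0.2347] circ ((0.5816609263420105, -0.02127554826438427), 0.02560543827712536) rim est [ 0.567 -0.014  0.126]
t 15.8 pos [ 0.5804 -0.0188  0.1632] rot [-3.141  0.    -0.32 ] q [-0.1   0.37  1.43  0.    1.34  1.79] w 0.0596 gf 5.92 F [-0.5  1.2 -3.3]
units [-0.01  0.01  2.83]
```

Lower to just above contact, then slowly to right the cup.

Request:
{"op": "step_arm", "data": {"deltas": [{"dp":[0,0,0.4],"twist":0},{"dp":[0,0,0.6],"twist":0},{"dp":[0,0,0.6],"twist":0},{"dp":[0,0,0.6],"twist":0},{"dp":[0,0,0.4],"twist":0},{"dp":[0,0,0.15],"twist":0},{"dp":[0,0,0.05],"twist":0},{"dp":[0,0,0.05],"twist":0},{"dp":[0,0,0.05],"twist":0},{"dp":[0,0,0.04],"twist":0},{"dp":[0,0,0],"twist":0}]}}

```text
time_s: 16.9
ee_pos: [0.581, -0.0192, 0.0463]
eef_rot: [-3.141, -0.001, -0.32]
force: [-0.6, 0.3, 1.0]
grip_width: 0.0596
grip_force: 5.9
```

```bash
python3 -c "
from h import *
foot(); go(.58,-.019,.0435)"
```

```text
foot plane n [ 0.14  -0.074  0.987] tilt 9.1 inl 8552 12548 centre [ 0.5833 -0.0204  0.118 ] circ ((0.5822359323501587, -0.020250758156180382), 0.025827394798398018) rim est [ 0.568 -0.012  0.009]
t 17.0 pos [ 0.581  -0.0192  0.0463] rot [-3.141e+00 -1.000e-03 -3.200e-01] q [-0.1   0.49  1.55  0.    1.1   1.79] w 0.0598 gf 5.9 F [-1.6  0.8  2.7]
units [-0.02  0.    0.07]
```

Request:
{"op": "step_arm", "data": {"deltas": [{"dp":[0,0,0.03],"twist":0},{"dp":[0,0,0.03],"twist":0},{"dp":[0,0,0.02],"twist":0},{"dp":[0,0,0],"twist":0}], "squeeze": 3}}

```text
time_s: 17.4
ee_pos: [0.5806, -0.0193, 0.0424]
eef_rot: [3.142, 0.0, -0.32]
force: [-1.1, 0.6, 2.9]
grip_width: 0.059
grip_force: 3.0
```

```bash
python3 -c "
from h import *
foot(); go(.58,-.019,.0435)"
```

```text
foot plane n [ 0.116 -0.045  0.992] tilt 7.1 inl 8463 13344 centre [ 0.5806 -0.0195  0.1175] circ ((0.5794939994812012, -0.01892855204641819), 0.025660211220383644) rim est [ 0.568 -0.015  0.008]
t 17.5 pos [ 0.5805 -0.0193  0.0424] rot [ 3.142  0.    -0.32 ] q [-0.1   0.49  1.55 -0.    1.09  1.79] w 0.0587 gf 2.98 F [-0.8  0.1  2.6]
units [-0.01 -0.   -0.03]
```

Request:
{"op": "step_arm", "data": {"deltas": [{"dp":[0,0,0],"twist":0},{"dp":[0,0,0],"twist":0},{"dp":[0,0,0],"twist":0},{"dp":[0,0,0],"twist":0},{"dp":[0,0,0],"twist":0},{"dp":[0,0,0],"twist":0},{"dp":[0,0,0],"twist":0},{"dp":[0,0,0],"twist":0},{"dp":[0,0,0],"twist":0},{"dp":[0,0,0],"twist":0}], "gripper": 1}}

```text
time_s: 18.5
ee_pos: [0.5806, -0.0192, 0.0425]
eef_rot: [-3.142, 0.0, -0.32]
force: [0.5, -0.7, -0.4]
grip_width: 0.0942
grip_force: 0.0
```

```bash
python3 -c "
from h import *
c,n=foot(); go(c[0],c[1],.0435)"
```

```text
foot plane n [ 0.005 -0.     1.   ] tilt 0.3 inl 6054 13298 centre [ 0.5716 -0.0156  0.1152] circ ((0.5675593018531799, -0.014283916912972927), 0.025548366829752922) rim est [ 0.571 -0.016  0.005]
t 18.6 pos [ 0.5806 -0.0193  0.0425] rot [-3.142 -0.    -0.32 ] q [-0.1   0.49  1.55 -0.    1.09  1.79] w 0.0938 gf 0.0 F [-1.3  0.3  0.5]
units [-0.24 -0.01 -0.03]
```

Request:
{"op": "step_arm", "data": {"deltas": [{"dp":[-0.17,0,0],"twist":0},{"dp":[-0.18,0,0],"twist":0},{"dp":[0,0,0],"twist":0},{"dp":[0,0,0],"twist":0}]}}

```text
time_s: 19.0
ee_pos: [0.5672, -0.0148, 0.0427]
eef_rot: [-3.142, -0.0, -0.32]
force: [-0.0, 0.8, 0.1]
grip_width: 0.0941
grip_force: 0.0
```

Request:
{"op": "step_arm", "data": {"deltas": [{"dp":[0,0,0],"twist":0},{"dp":[0,0,0],"twist":0},{"dp":[0,0,0],"twist":0},{"dp":[0,0,0],"twist":0},{"dp":[0,0,0],"twist":0},{"dp":[0,0,0],"twist":0},{"dp":[0,0,0],"twist":0},{"dp":[0,0,0],"twist":0},{"dp":[0,0,0],"twist":0}], "gripper": -1, "squeeze": 25}}

```text
time_s: 19.9
ee_pos: [0.5673, -0.0149, 0.0424]
eef_rot: [-3.142, 0.0, -0.32]
force: [0.0, 0.9, -0.5]
grip_width: 0.0584
grip_force: 24.9
```

Request:
{"op": "step_arm", "data": {"deltas": [{"dp":[0,0,-0.1],"twist":0},{"dp":[0,0,-0.3],"twist":0},{"dp":[0,0,-0.4],"twist":0},{"dp":[0,0,-0.5],"twist":0},{"dp":[0,0,-0.5],"twist":0},{"dp":[0,0,-0.5],"twist":0},{"dp":[0,0,-0.4],"twist":0},{"dp":[0,0,-0.3],"twist":0},{"dp":[0,0,-0.1],"twist":0},{"dp":[0,0,0],"twist":0}]}}

```text
time_s: 20.9
ee_pos: [0.5674, -0.0149, 0.1668]
eef_rot: [-3.141, -0.0, -0.32]
force: [-0.6, 0.3, -3.8]
grip_width: 0.0584
grip_force: 24.9
```

```bash
python3 -c "
from h import *
c,n=foot(); o=ctrl.get_obs(); go(.482,-.2935,o['ee_pos'][2])"
```

```text
foot plane n [ 0.002 -0.007  1.   ] tilt 0.4 inl 8092 14523 centre [ 0.5676 -0.0151  0.2397] circ ((0.5664032697677612, -0.014865025877952576), 0.025830063968896866) rim est [ 0.567 -0.014  0.13 ]
t 21.0 pos [ 0.567  -0.0148  0.1657] rot [ 3.141e+00  1.000e-03 -3.200e-01] q [-0.09  0.34  1.47  0.    1.33  1.8 ] w 0.0585 gf 24.87 F [ 0.2  0.3 -3. ]
units [0.17 7.28 0.  ]
```

Request:
{"op": "step_arm", "data": {"deltas": [{"dp":[0,0.3,0],"twist":0},{"dp":[0.02,0.7,0],"twist":0},{"dp":[0.02,0.8,0],"twist":0},{"dp":[0.02,0.8,0],"twist":0},{"dp":[0.02,0.9,0],"twist":0},{"dp":[0.02,0.9,0],"twist":0},{"dp":[0.02,0.9,0],"twist":0},{"dp":[0.02,0.8,0],"twist":0},{"dp":[0.02,0.6,0],"twist":0},{"dp":[0.01,0.4,0],"twist":0},{"dp":[0,0.18,0],"twist":0},{"dp":[0,0,0],"twist":0}]}}

```text
time_s: 22.2
ee_pos: [0.4819, -0.2937, 0.1661]
eef_rot: [-3.141, 0.001, -0.321]
force: [0.2, 0.4, -3.1]
grip_width: 0.0587
grip_force: 24.9
```

```bash
python3 -c "
from h import *
c,n=foot(); o=ctrl.get_obs(); go(.482,-.2938,.108)"
```

```text
foot plane n [-0.002 -0.006  1.   ] tilt 0.4 inl 7994 14372 centre [ 0.4824 -0.2941  0.2391] circ ((0.48096778988838196, -0.29378634691238403), 0.025683382526040077) rim est [ 0.483 -0.293  0.129]
t 22.3 pos [ 0.4824 -0.2927  0.1664] rot [-3.141  0.    -0.319] q [-0.61  0.33  1.48  0.    1.33  1.28] w 0.0587 gf 24.87 F [-0.4  0.8 -3.3]
units [-0.    0.03  1.46]
```

Request:
{"op": "step_arm", "data": {"deltas": [{"dp":[0,0,0.2],"twist":0},{"dp":[0,0,0.3],"twist":0},{"dp":[0,0,0.3],"twist":0},{"dp":[0,0,0.3],"twist":0},{"dp":[0,0,0.2],"twist":0},{"dp":[0,0,0.08],"twist":0},{"dp":[0,0,0.04],"twist":0},{"dp":[0,0,0.04],"twist":0},{"dp":[0,0,0.04],"twist":0},{"dp":[0,0,0.04],"twist":0},{"dp":[0,0,0.04],"twist":0},{"dp":[0,0,0],"twist":0}]}}

```text
time_s: 23.5
ee_pos: [0.4825, -0.2936, 0.1035]
eef_rot: [3.141, -0.001, -0.32]
force: [0.2, 0.2, 4.2]
grip_width: 0.0582
grip_force: 24.9
```

Request:
{"op": "step_arm", "data": {"deltas": [{"dp":[0,0,0.03],"twist":0},{"dp":[0,0,0.03],"twist":0},{"dp":[0,0,0.03],"twist":0},{"dp":[0,0,0.03],"twist":0},{"dp":[0,0,0.03],"twist":0},{"dp":[0,0,0],"twist":0},{"dp":[0,0,0],"twist":0}]}}

```text
time_s: 24.2
ee_pos: [0.4825, -0.2936, 0.0976]
eef_rot: [3.141, -0.001, -0.32]
force: [0.4, 1.1, 7.8]
grip_width: 0.0587
grip_force: 24.9
```

```bash
python3 -c "
from h import *
c,n=foot(); o=ctrl.get_obs(); go(.482,-.2938,.0964)"
```

```text
Traceback (most recent call last):
  File "h.py", line 22, in foot
    m=cv2.erode(r[0]['pixels'].astype(np.uint8),np.ones((3,3)))>0
                ~^^^
IndexError: list index out of range
```

Request:
{"op": "step_arm", "data": {"deltas": [{"dp":[0,0,0.02],"twist":0},{"dp":[0,0,0.02],"twist":0},{"dp":[0,0,0],"twist":0}]}}

```text
time_s: 24.6
ee_pos: [0.4826, -0.2936, 0.0962]
eef_rot: [3.141, -0.001, -0.32]
force: [0.1, 1.4, 8.6]
grip_width: 0.0587
grip_force: 24.9
```

Request:
{"op": "step_arm", "data": {"deltas": [{"dp":[0,0,0.02],"twist":0},{"dp":[0,0,0.02],"twist":0},{"dp":[0,0,0],"twist":0}]}}

```text
time_s: 24.9
ee_pos: [0.483, -0.2937, 0.0961]
eef_rot: [3.141, -0.003, -0.32]
force: [-3.3, 4.3, 21.4]
grip_width: 0.0585
grip_force: 24.9
```

Request:
{"op": "step_arm", "data": {"deltas": [{"dp":[0,0,0],"twist":0},{"dp":[0,0,0],"twist":0},{"dp":[0,0,0],"twist":0},{"dp":[0,0,0],"twist":0},{"dp":[0,0,0],"twist":0},{"dp":[0,0,0],"twist":0},{"dp":[0,0,0],"twist":0},{"dp":[0,0,0],"twist":0},{"dp":[0,0,0],"twist":0},{"dp":[0,0,0],"twist":0},{"dp":[0,0,0],"twist":0},{"dp":[0,0,0],"twist":0}]}}

```text
time_s: 26.1
ee_pos: [0.483, -0.2936, 0.0961]
eef_rot: [3.141, -0.003, -0.32]
force: [-3.3, 5.0, 21.1]
grip_width: 0.0586
grip_force: 24.9
```

```bash
python3 -c "
from h import *
go(.482,-.2938,.0964)
for c in ('wrist','scene','top'):
    im,d=ctrl.camera(c)
    if c!='wrist':
        P=pts(c,d,d>0); k=(P[:,2]>.05)&(P[:,2]<.078)&(abs(np.hypot(P[:,0]-.482,P[:,1]+.2938)-.040)<.005); print(c,k.sum(),np.percentile(P[k,2],[25,50,75]).round(4))
        C=ctrl.cut_out(c,'cup')
        for r in C[:2]:
            Q=pts(c,d,r['pixels']); print(r['conf'],np.percentile(Q,[2,50,98],axis=0).round(3).tolist())
    else: print(len(ctrl.cut_out(c,'cup')))
"
```

```text
t 26.1 pos [ 0.483  -0.2936  0.0961] rot [ 3.141e+00 -3.000e-03 -3.200e-01] q [-0.61  0.4   1.56  0.    1.18  1.28] w 0.0586 gf 24.86 F [-3.3  5.  21.1]
units [-0.02  0.01 -0.01]
1
scene 300 [0.0601 0.0618 0.0635]
0.71 [[0.467, -0.318, 0.066], [0.502, -0.292, 0.143], [0.511, -0.264, 0.174]]
0.44 [[0.447, 0.13, 0.001], [0.545, 0.149, 0.014], [0.585, 0.171, 0.024]]
top 97 [0.0582 0.06   0.0615]
0.65 [[0.454, -0.277, 0.063], [0.464, -0.268, 0.093], [0.475, -0.251, 0.183]]
```

Request:
{"op": "step_arm", "data": {"deltas": [{"dp":[0,0,-0.05],"twist":0},{"dp":[0,0,-0.08],"twist":0},{"dp":[0,0,-0.1],"twist":0},{"dp":[0,0,-0.1],"twist":0},{"dp":[0,0,-0.15],"twist":0},{"dp":[0,0,-0.25],"twist":0},{"dp":[0,0,-0.35],"twist":0},{"dp":[0,0,-0.35],"twist":0},{"dp":[0,0,-0.25],"twist":0},{"dp":[0,0,-0.1],"twist":0},{"dp":[0,0,0],"twist":0}]}}

```text
time_s: 27.5
ee_pos: [0.4824, -0.2935, 0.1658]
eef_rot: [3.141, -0.001, -0.32]
force: [-0.4, -0.1, -2.1]
grip_width: 0.0585
grip_force: 24.9
```

```bash
python3 -c "
from h import *
foot(); go(.58,-.019,.1664)"
```

```text
foot plane n [ 0.004 -0.005  1.   ] tilt 0.4 inl 8077 14522 centre [ 0.4827 -0.2937  0.2388] circ ((0.48170584440231323, -0.29291805624961853), 0.0257924422621727) rim est [ 0.482 -0.293  0.129]
t 27.6 pos [ 0.482  -0.2933  0.1648] rot [-3.141e+00  1.000e-03 -3.200e-01] q [-0.61  0.33  1.48 -0.    1.33  1.28] w 0.0586 gf 24.88 F [-0.1 -1.4 -3. ]
units [ 0.17 -7.28 -0.04]
```

Request:
{"op": "step_arm", "data": {"deltas": [{"dp":[0,-0.3,0],"twist":0},{"dp":[0.02,-0.7,0],"twist":0},{"dp":[0.02,-0.8,0],"twist":0},{"dp":[0.02,-0.8,0],"twist":0},{"dp":[0.02,-0.9,0],"twist":0},{"dp":[0.02,-0.9,0],"twist":0},{"dp":[0.02,-0.9,0],"twist":0},{"dp":[0.02,-0.8,0],"twist":0},{"dp":[0.02,-0.6,0],"twist":0},{"dp":[0.01,-0.4,0],"twist":0},{"dp":[0,-0.18,0],"twist":0},{"dp":[0,0,0],"twist":0}]}}

```text
time_s: 28.8
ee_pos: [0.5802, -0.0187, 0.165]
eef_rot: [3.141, 0.0, -0.319]
force: [-0.0, 1.2, -2.5]
grip_width: 0.0586
grip_force: 24.9
```

Request:
{"op": "step_arm", "data": {"deltas": [{"dp":[0,0,0.3],"twist":0},{"dp":[0,0,0.5],"twist":0},{"dp":[0,0,0.6],"twist":0},{"dp":[0,0,0.6],"twist":0},{"dp":[0,0,0.5],"twist":0},{"dp":[0,0,0.3],"twist":0},{"dp":[0,0,0.15],"twist":0},{"dp":[0,0,0.05],"twist":0},{"dp":[0,0,0.03],"twist":0},{"dp":[0,0,0],"twist":0}]}}

```text
time_s: 29.8
ee_pos: [0.5806, -0.0192, 0.0447]
eef_rot: [-3.141, -0.001, -0.32]
force: [0.4, -0.1, -1.9]
grip_width: 0.0586
grip_force: 24.9
```

Request:
{"op": "step_arm", "data": {"deltas": [{"dp":[0,0,0.02],"twist":0},{"dp":[0,0,0.02],"twist":0},{"dp":[0,0,0.02],"twist":0},{"dp":[0,0,0],"twist":0}]}}

```text
time_s: 30.2
ee_pos: [0.5807, -0.0191, 0.0423]
eef_rot: [-3.141, -0.001, -0.32]
force: [-1.2, 1.1, 4.5]
grip_width: 0.0586
grip_force: 24.9
```

Seated on the mat; release and withdraw upward.

Request:
{"op": "step_arm", "data": {"deltas": [{"dp":[0,0,0],"twist":0},{"dp":[0,0,0],"twist":0},{"dp":[0,0,0],"twist":0},{"dp":[0,0,0],"twist":0},{"dp":[0,0,0],"twist":0},{"dp":[0,0,0],"twist":0},{"dp":[0,0,0],"twist":0},{"dp":[0,0,0],"twist":0}], "gripper": 1}}

```text
time_s: 31.0
ee_pos: [0.5802, -0.0191, 0.0416]
eef_rot: [-3.142, 0.0, -0.32]
force: [-0.8, 0.4, 0.1]
grip_width: 0.0936
grip_force: 0.0
```

Request:
{"op": "step_arm", "data": {"deltas": [{"dp":[0,0,-0.2],"twist":0},{"dp":[0,0,-0.4],"twist":0},{"dp":[0,0,-0.5],"twist":0},{"dp":[0,0,-0.5],"twist":0},{"dp":[0,0,-0.5],"twist":0},{"dp":[0,0,-0.4],"twist":0},{"dp":[0,0,-0.2],"twist":0},{"dp":[0,0,0],"twist":0},{"dp":[0,0,0],"twist":0}]}}

```text
time_s: 31.9
ee_pos: [0.58, -0.0191, 0.1491]
eef_rot: [3.141, 0.001, -0.32]
force: [-0.2, -0.1, -0.3]
grip_width: 0.0939
grip_force: 0.0
```

```bash
python3 -c "
from h import *
foot(); go(.58,-.019,.1664)
im,d=ctrl.camera('top'); cv2.imwrite('pics/end.png',im[:,:,::-1])
P=pts('top',d,d>0); k=np.hypot(P[:,0]-.482,P[:,1]+.2938)<.035; print('pad z',np.median(P[k,2]))"
```

```text
foot plane n [-0.001 -0.006  1.   ] tilt 0.4 inl 3352 5506 centre [ 0.5801 -0.0185  0.1152] circ ((0.579554557800293, -0.01817961223423481), 0.02571237087249756) rim est [ 0.58  -0.018  0.005]
t 32.0 pos [ 0.5798 -0.0191  0.1487] rot [ 3.141e+00  1.000e-03 -3.200e-01] q [-0.1   0.38  1.45  0.    1.31  1.79] w 0.0939 gf 0.0 F [ 0.1 -0.9 -0.5]
units [ 0.   -0.   -0.44]
pad z 0.07226102715842642
```

View pics/end.png

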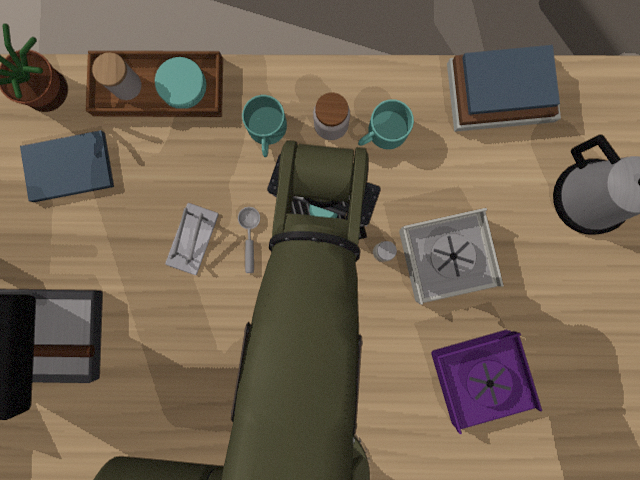

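The top view shows the cradle empty at (192,240), the cup under the hand at (322,212), the bystanders unmoved and the pad at (453,256) back up (72 mm). The wrist camera puts the cup upright, centred on the mat.

```bash
python3 -c "
from station import ctrl
print(ctrl.hand_in())"
```

```text
the job is handed in; nothing more can be done
None
```

The job is handed in (no verdict came back): the cup stands mouth down about 1 mm from the mat's centre, released, after the pad was held fully down for over 1 s at about 24 N; the pad is up again, no bystander moved, and about 32 s were used. The first grasp closed too high, because the fingers end about 40 mm short of the reported TCP, and slipped off without shifting the cup.

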